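# Load the paint tray and line up the keeper bar's hinge

## Robot

A 6-joint arm with a two-finger parallel gripper is mounted at the origin on the work surface. World frame = base frame: x ahead of the robot, y to its left, z up, the work surface at z = 0. Lengths are in m, angles in rad, forces in N, time in s.
With the tool pointing down it reaches from about 0.25 to 0.775 m from the base axis. Payload 4 kg.
Tool frame: the origin (TCP) lies at the very end of the fingers, on their centre line; the grasp point (between the pads) lies 19 mm behind it; z points along the fingers, y is the direction in which the jaws open and shut (so a half turn about z gives the same grasp; the last joint's range is limited). The gripper opens to 94 mm and grips with 3 to 60 N. Pads are 16 mm wide; open, the fingers measure 119 mm over their backs; the gripper's body (75 mm by 177 mm) begins 78 mm behind the grasp point.
Start: joints at [-0.103, 0.087, 1.371, -0, 1.684, -0.103], TCP at [0.55, -0, 0.206] pointing down, gripper open.
Joint ranges: [-3.1, 3.1], [-0.76, 2.03], [0.27, 2.55], [-1.08, 4.22], [0.17, 2.65], [-2.57, 2.57]. Speed limits (rad/s): [2.79, 2.79, 3.14, 3.14, 3.14, 3.14].

## Interface

Orientations are given as [roll, pitch, yaw] about the fixed x, y, z axes, in that order (R = Rz(yaw) Ry(pitch) Rx(roll)).
In Python, from bench import robot, cams, models gives the robot as it stands.
- The arm moves only by the tool step_arm, never from a script. Its argument "series" is a list of rows, each a list of 5 numbers: the gripper command: -1 is shut, 1 is fully open, values between are in proportion, then the shift along the tool's x, y, z in mm, then the turn about the tool's z in degrees. A call has 1 to 20 rows; each row is the pose to reach, as a shift and turn from the pose commanded when the call began, along the tool's axes at that moment; what a row does not reach only later rows make up. A row lasts 1/8 s, in which the tool goes at most 62.5 mm and 10.7 degrees, less where a joint would pass 70% of its speed; a pose out of reach is approached as far as the arm can. A call with a gripper value outside its range is refused whole. The fingers move at their own pace and stop on an object; the grip force is fixed at half the most. Time passes only in rows, so rows that repeat a pose let the fingers close. It gives the time, the measured TCP pose, the force and the opening at its end, in the units of the state.
- robot.get_obs(): the state, without advancing time (a new reading comes with each control period).
- cams.snapshot(name): name is "scene" or "side" or "wrist"; returns a dict with "pixels" (480x640x3 uint8, red, green, blue), "fov_y" (degrees; the focal length in pixels is half the picture's height over the tangent of half this angle, whatever the lens; pixels are square), "cx", "cy" (the principal point, pixels), "R" (3x3) and "t" (3): a world point X has camera coordinates R X + t. Camera axes: x right, y down, z forward; pixel columns grow to the right and rows downward; lengths in m; the calibration is good to about 2 mm. A picture is of the moment at which its call begins. There is no depth.
- robot.close_job(): hands the job in, once; it reports no verdict.
Trained networks look in a picture, given as the dict that the camera call returned (one of the last four; its "shot" number tells which), for a name from the list of things; names that differ only in an ending like _2 or _b are one class to them, and where a whole thing is asked for, a point or a joint stands for the part that bears it (a point fixed in the world has none). Each returns a list of dicts, best first, with "p" (0 to 1); they miss things now and then, are a little off and sometimes report something else, mostly with a low value. They report only what shows in the picture. A call takes as long as a camera call. They do not tell look-alikes from the thing itself.
- models.find_in(picture, label): "position" ([x, y, z] in m, in world coordinates, good to about 4 mm: the middle of the surface that is visible of it).
- models.pinpoint(picture, label): "position" ([x, y, z] in m, in world coordinates, good to about 4 mm: a listed point, or the origin of a listed thing).
The state is a dict: "time": time; "joint_positions": joint angles; "qvel": joint speeds; "joint_torque": joint torques, N m; "tool_pos": TCP position; "ee_rot": TCP orientation; "wrist_force": force on the tool from outside, world axes, zero at the start; "wrist_torque": the same for the moment, N m; "width": finger opening in m.
Only numpy, scipy, OpenCV 4.12 (cv2) and the standard library are available. Lean on these libraries where they do the work, as an engineer would, in place of code of your own. Each camera call takes 0.05 s, during which the arm holds its last target. There are 200 camera calls.

## Task

Slide the tray with its four paint pots fully home into the slotted holder, pots still standing in it. Then take the loose keeper bar that carries a hinge knuckle and bring it level to the jamb block, its knuckle between the two fixed knuckles so that the holes line up and a pin could be pushed through. Finish while still holding the bar there in the gripper, and leave the plain offcut, the tin and the hinge pin alone.

Things in the scene. Friction and masses are not known exactly. Their poses are not given: they have to be found in the camera images.
- holder: Wooden tray holder fixed to the table; origin on the table, x = direction the tray slides in, z up. Two runners 40 mm high, inner faces y = +-63 mm, x -20 to 75 mm; lips on them (underside 34 mm up, inner edges y = +-54.5 mm) cover the tray's edges, so it only slides in along the table. The jamb block at the far end, front face x = 75 mm, stops the tray.
- holder_mouth (a point): Middle of the holder's open mouth on the table: x = -64, y = 0 mm in the holder's frame, same axes. Flared cheeks, 10 mm thick and 40 mm high, narrow it from about +-82 mm here to +-63 mm at x = -20 mm.
- hinge_bore (a point): On the hole axis, mid-way between the two fixed steel knuckles: x 93, y 0, z 120 mm in the holder's frame, same axes; hole along y. Knuckles 28 mm diameter, 13 mm hole, 25 mm wide, 36 mm gap. They sit in the jamb block's rebate (open above and to the front: floor 106 mm high, x 75-107 mm; back wall x 107 mm, up to 126 mm): a 28 mm knuckle laid against both is in line.
- tray_handle (a point): Grip point of the plywood tray's handle board: over the tray's centre, 72 mm above its underside. Tray 120 x 120 mm, walls 26 mm high, about 0.5 kg loaded; starts on the table before the mouth. Board along tray x (sliding direction), 102 mm long, 14 mm thick in y, top 88 mm up. With the tray home this point is at x 15, y 0, z 72 mm in the holder's frame.
- keeper_grip (a point): Middle of the loose keeper bar, 13.5 mm above its underside; lies on the table, left or right. Wood, 24 mm wide (y), 27 mm high with the 5 mm steel hinge leaf on top, from x = -72 to 24 mm of this point; the leaf goes on to the knuckle at the +x end. x along the bar to the knuckle, z up. About 0.2 kg, balance point some 15 mm towards the knuckle. Grip across y.
- keeper_bore (a point): Centre of the hole in the keeper bar's one knuckle: 48 mm along x from keeper_grip, 14 mm above the underside. Knuckle 28 mm diameter, 13 mm hole along y, 30 mm wide. At the end it coincides with hinge_bore and has the same axes: bar level, reaching back from the jamb block over the tray, leaf on top.
- keeper: The same keeper bar; here the origin is on its underside, 13.5 mm below keeper_grip, same axes.
- tray: The same tray; here the origin is at the centre of its underside, 72 mm below tray_handle, same axes.
- pot0: Lidded paint pot, 36 mm diameter, 38 mm high, standing loose in the tray beside the handle board (its top 47 mm above the tray's underside). Origin at the centre of its underside.
- pot1: Lidded paint pot, 36 mm diameter, 38 mm high, standing loose in the tray beside the handle board (its top 47 mm above the tray's underside). Origin at the centre of its underside.
- pot2: Lidded paint pot, 36 mm diameter, 38 mm high, standing loose in the tray beside the handle board (its top 47 mm above the tray's underside). Origin at the centre of its underside.
- pot3: Lidded paint pot, 36 mm diameter, 38 mm high, standing loose in the tray beside the handle board (its top 47 mm above the tray's underside). Origin at the centre of its underside.
- offcut: Bystander: plain wooden offcut 110 x 26 x 24 mm without a hinge, lying on the table; origin at the centre of its underside. May lie where the keeper bar might be, on the other side.
- tin: Bystander: closed tin, 80 mm diameter, 100 mm high; origin at the centre of its underside.
- pin: Bystander: L-shaped steel hinge pin, 8 mm thick, 108 mm long, lying on the table; origin under the middle of its long leg.
Mind the look-alikes: they are no part of the job. What is shaped like the tray but purple is not meant.

How it is judged:
On the way:
1. the tray is fully home in the holder with its pots standing in it (x of tray_handle in the frame of holder between 0.01 and 0.022 m and y of tray_handle in the frame of holder between -0.006 and 0.006 m and height (world z) of tray_handle below 0.077 m and angle between tray_handle's own z axis and vertical below 0.06 rad and angle between each of pot0, pot1, pot2, pot3's own z axis and vertical below 0.3 rad and horizontal distance between each of pot0, pot1, pot2, pot3 and tray_handle below 0.065 m and height (world z) of each of pot0, pot1, pot2, pot3 below 0.02 m), for 0.2 s.
At the end, for the whole second after the job is handed in: Tray home within 5 mm and level, pots standing in it; the keeper knuckle hole centre within 4 mm of the fixed hinge's, axes within 0.08 rad, bar level and along the holder within 0.12 rad, leaf up, still, held by the fingers (over 2 N), not resting on the tray (all of step 1 and distance between keeper_bore and hinge_bore below 0.004 m and angle between the y axis of keeper_bore and the y axis of hinge_bore, either way round below 0.08 rad and angle between the x axis of keeper_bore and the x axis of hinge_bore, either way round below 0.12 rad and angle between keeper_bore's own z axis and vertical below 0.12 rad and contact force between keeper and the fingers above 2 N and contact force between keeper and tray below 0.2 N and linear speed of keeper below 0.02 m/s and angular speed of keeper below 0.2 rad/s); the arm keeps its last pose, push and grip.
It fails at once if the offcut is moved by more than 30 mm (distance of offcut from where it was at the start of the episode above 0.03 m).
It fails at once if the tin is moved by more than 30 mm (distance of tin from where it was at the start of the episode above 0.03 m).
It fails at once if the pin is moved by more than 30 mm (distance of pin from where it was at the start of the episode above 0.03 m).
It also fails if it takes over 61 s, if anything falls off the work surface, if the arm or the gripper's body presses on something with over 40 N, if the wrist force passes 120 N, or if a joint passes its speed limit or range.

## Working session

There is one attempt and no reset: what is moved stays moved. The work goes in short steps, Python scripts to look and compute and a tool call to move; the robot and the scene stay as the last step left them, time stands still between calls to the robot, and variables do not carry over. Pictures are saved under pics/ and viewed, about 8 in all and at most 12, crops included, and the job is handed in when it is done.

Besides the shell and the picture viewer there is one more tool, called in YAML: its name, and indented under it one key for each argument. step_arm: Moves the arm, as the interface text tells. Its arguments: {"type":"object","properties":{"series":{"type":"array","items":{"type":"array","items":{"type":"number"}}}},"required":["series"]}

```bash
mkdir -p pics; cat > h.py <<'E'
import numpy as np, cv2
from bench import robot, cams, models
def save(p,n,crop=None,scale=1):
    im=p["pixels"][:,:,::-1]
    if crop: x0,y0,x1,y1=crop; im=im[y0:y1,x0:x1]
    if scale!=1: im=cv2.resize(im,None,fx=scale,fy=scale,interpolation=cv2.INTER_CUBIC)
    cv2.imwrite("pics/"+n,im)
def f(p): return 240/np.tan(np.radians(p["fov_y"])/2)
def proj(p,X):
    c=p["R"]@np.array(X)+p["t"]; return np.array([p["cx"]+f(p)*c[0]/c[2],p["cy"]+f(p)*c[1]/c[2]])
def ray(p,u,v,z):
    d=p["R"].T@np.array([(u-p["cx"])/f(p),(v-p["cy"])/f(p),1]); o=-p["R"].T@p["t"]
    return o+d*(z-o[2])/d[2]
E
python3 - <<'E'
from h import *
np.set_printoptions(precision=3,suppress=True)
for n in("scene","side"):
    p=cams.snapshot(n); save(p,n+"0.png")
    print(n,-p["R"].T@p["t"])
    for l in("holder","holder_mouth","hinge_bore","tray_handle","tray","keeper_grip","keeper_bore","offcut","tin","pin"):
        for d in models.pinpoint(p,l)[:3]: print(l,round(d["p"],2),np.array(d["position"]),proj(p,d["position"]).round())
print(robot.get_obs())
E
```

```text
scene [ 1.243 -0.399  0.738]
holder 0.58 [ 0.603 -0.05  -0.004] [321. 317.]
holder_mouth 0.42 [ 0.694 -0.319 -0.001] [218. 398.]
hinge_bore 0.69 [ 0.694 -0.051  0.122] [343. 301.]
hinge_bore 0.54 [ 0.483 -0.323  0.014] [184. 320.]
tray_handle 0.96 [0.369 0.138 0.067] [340. 218.]
tray_handle 0.85 [ 0.265 -0.234  0.073] [192. 236.]
tray_handle 0.71 [ 0.448 -0.046  0.073] [291. 252.]
tray 0.74 [ 0.449 -0.042 -0.004] [294. 277.]
keeper_grip 0.91 [ 0.484 -0.322  0.014] [185. 320.]
keeper_grip 0.74 [ 0.692 -0.046  0.12 ] [344. 300.]
keeper_bore 0.63 [ 0.524 -0.313  0.013] [194. 331.]
offcut 0.76 [ 0.484  0.273 -0.002] [405. 247.]
tin 0.88 [ 0.702 -0.321 -0.001] [218. 401.]
pin 0.45 [ 0.712  0.32  -0.004] [480. 292.]
side [0.318 0.762 0.638]
holder 0.69 [ 0.597 -0.049 -0.002] [285. 250.]
hinge_bore 0.65 [ 0.696 -0.045  0.12 ] [238. 198.]
tray_handle 0.91 [0.373 0.134 0.07 ] [374. 297.]
tray_handle 0.76 [ 0.449 -0.041  0.07 ] [350. 236.]
tray 0.86 [ 0.441 -0.043  0.001] [353. 262.]
tray 0.81 [ 0.372  0.14  -0.002] [371. 329.]
tray 0.7 [ 0.268 -0.237 -0.002] [438. 226.]
keeper_grip 0.64 [ 0.486 -0.315  0.015] [356. 193.]
keeper_bore 0.91 [ 0.525 -0.318  0.012] [342. 191.]
offcut 0.94 [0.482 0.269 0.004] [293. 369.]
offcut 0.63 [ 0.412 -0.018  0.008] [364. 269.]
offcut 0.3 [ 0.697 -0.048  0.121] [238. 197.]
tin 0.95 [ 0.696 -0.32   0.   ] [280. 186.]
tin 0.69 [ 0.598 -0.05  -0.004] [284. 251.]
pin 0.55 [ 0.713  0.324 -0.004] [151. 370.]
{'time': 1.1, 'joint_positions': array([-0.103,  0.087,  1.371,  0.   ,  1.684, -0.103]), 'qvel': array([ 0.001, -0.001,  0.003,  0.   ,  0.001, -0.   ]), 'joint_torque': array([ -0.001, -34.005, -30.261,   0.072,   0.024,   0.   ]), 'tool_pos': array([ 0.55 , -0.   ,  0.206]), 'ee_rot': array([3.141, 0.   , 1.571]), 'wrist_force': array([ 0.94 , -0.432,  0.383]), 'wrist_torque': array([ 0.029,  0.007, -0.009]), 'width': 0.0942117772840853}
```

View pics/scene0.png

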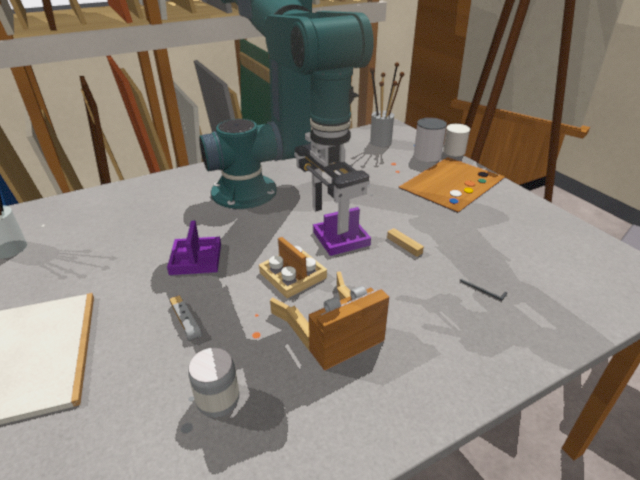

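View pics/side0.png

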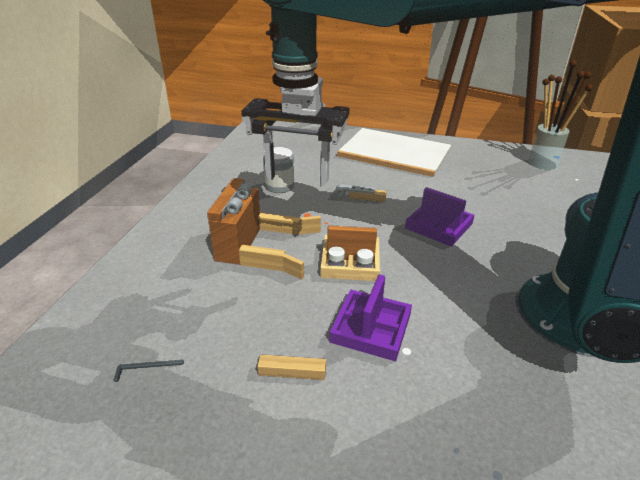

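The candidates for the tray are the wooden one with white pots at scene (291,265), a purple one at (192,250) and a purple one at (342,232). I choose the wooden one. For the keeper, the bar with grey steel and a knuckle at (185,320) is the one. The plain offcut at (405,242) is not. I'll move over the tray and turn the jaws across the board.

step_arm:
  series:
    - [1,-20,-50,0,10]
    - [1,-43,-100,0,20]
    - [1,-43,-100,-20,30]
    - [1,-43,-100,-20,40]
    - [1,-43,-100,-20,50]
    - [1,-43,-100,-20,60]
    - [1,-43,-100,-20,70]
    - [1,-43,-100,-20,80]
    - [1,-43,-100,-20,90]
    - [1,-43,-100,-20,90]

```text
time: 2.35
tool_pos: [0.45, -0.043, 0.2256]
ee_rot: [3.142, -0.0, 0.002]
wrist_force: [-0.3, -0.9, 0.5]
width: 0.0939
```

```bash
python3 - <<'E'
from h import *
np.set_printoptions(precision=4,suppress=True)
o=robot.get_obs(); print(o["time"],o["tool_pos"],o["ee_rot"],o["joint_positions"])
p=cams.snapshot("wrist"); save(p,"wrist1.png"); print(-p["R"].T@p["t"],p["R"])
for l in("holder","holder_mouth","hinge_bore","tray_handle","tray","pot0","keeper_bore"):
    for d in models.pinpoint(p,l)[:4]: print(l,round(d["p"],2),np.array(d["position"]),proj(p,d["position"]).round())
E
```

```text
2.35 [ 0.45   -0.043   0.2256] [ 3.1416 -0.0002  0.0021] [-0.2208 -0.1363  1.5499  0.0001  1.7278  1.3479]
[ 0.5302 -0.0436  0.4046] [[ 0.0026 -1.     -0.0003]
 [-0.9621 -0.0026  0.2728]
 [-0.2728 -0.0004 -0.9621]]
tray_handle 0.9 [0.3744 0.1394 0.07  ] [146. 294.]
tray_handle 0.81 [ 0.4474 -0.0442  0.0716] [326. 226.]
tray_handle 0.29 [ 0.4806 -0.32   -0.0069] [566. 182.]
tray 0.97 [ 0.4474 -0.0426 -0.003 ] [324. 210.]
tray 0.65 [ 0.3695  0.1362 -0.0025] [178. 273.]
pot0 0.78 [ 0.4236 -0.0781  0.0076] [355. 232.]
pot0 0.73 [ 0.4153 -0.0153  0.0097] [300. 240.]
pot0 0.6 [ 0.4779 -0.0671  0.0105] [346. 185.]
keeper_bore 0.84 [ 0.5254 -0.3166  0.0147] [584. 142.]
```

View pics/wrist1.png

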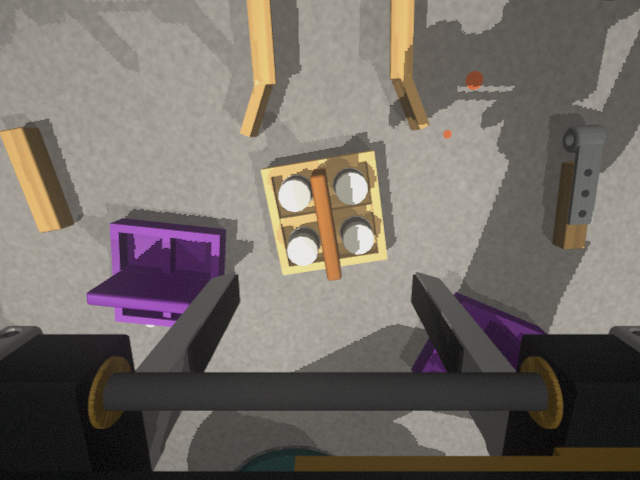

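The wrist view shows the wooden tray, turned slightly, with its board running from (319,172) to (333,277). The holder cheeks end at (246,133) and (422,127), and the keeper's knuckle is at (583,138). I'll compute the poses from these.

```bash
python3 - <<'E'
from h import *
np.set_printoptions(precision=4,suppress=True)
p=cams.snapshot("wrist")
save(p,"crop2.png",(230,0,440,150),3.8)
def R(u,v,z): return ray(p,u,v,z)[:2]
a,b=R(333,277,.088),R(319,172,.088); print("board",a,b,(a+b)/2,np.arctan2(*(b-a)[::-1]))
C=np.array([R(*c,.026) for c in((262,169),(374,152),(387,260),(284,275))]); print("tray",C,C.mean(0))
print("angles",[np.arctan2(*(C[i]-C[j])[::-1]) for i,j in((0,3),(1,2))])
for n,z in(("Lout",(246,2)),("Lout",(252,82)),("Rout",(412,2)),("Rout",(405,80)),("Lin",(270,2)),("Lin",(275,82)),("Rin",(391,2)),("Rin",(391,78))):
    print(n,R(*z,.04))
E
```

```text
board [ 0.401  -0.0513] [ 0.5    -0.0383] [ 0.4505 -0.0448] 0.13065479378019704
tray [[ 0.4971  0.0225]
 [ 0.5145 -0.0942]
 [ 0.3963 -0.1133]
 [ 0.3781  0.003 ]] [ 0.4465 -0.0455]
angles [np.float64(0.16191430599909762), np.float64(0.160859281574533)]
Lout [0.6457 0.0274]
Lout [0.5795 0.0257]
Rout [ 0.6459 -0.1213]
Rout [ 0.5814 -0.119 ]
Lin [0.6458 0.0059]
Lin [0.5795 0.0039]
Rin [ 0.6459 -0.1025]
Rin [ 0.5831 -0.1057]
```

View pics/crop2.png

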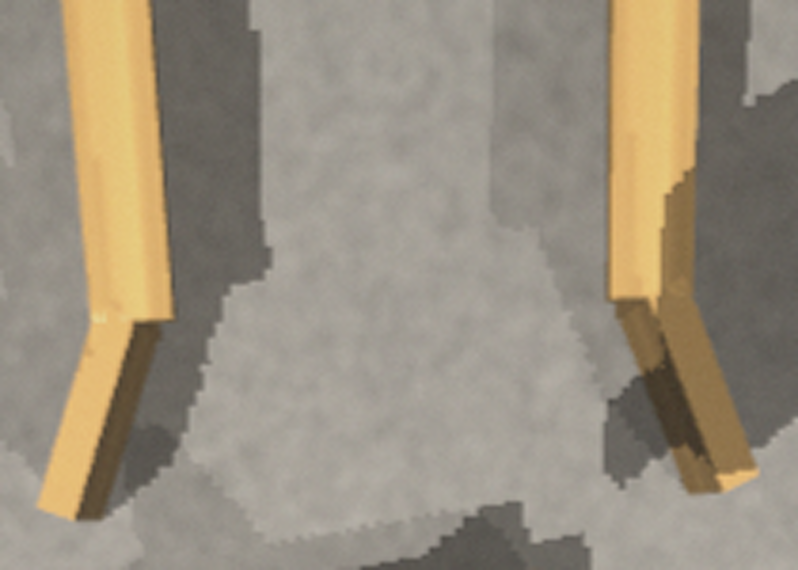

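The holder's yaw is about 0.04, with its origin near (0.6005,-0.050). The tray centre is near (0.449,-0.045), with a yaw of about 0.145. Next I descend and grip.

step_arm:
  series:
    - [0.3,-1,2,50,-8.3]
    - [0.3,-1,2,100,-8.3]
    - [0.3,-1,2,150,-8.3]
    - [0.3,-1,2,171,-8.3]
    - [0.3,-1,2,171,-8.3]
    - [-1,-1,2,171,-8.3]
    - [-1,-1,2,171,-8.3]
    - [-1,-1,2,171,-8.3]
    - [-1,-1,2,171,-8.3]
    - [-1,-1,2,171,-8.3]

```text
time: 4.05
tool_pos: [0.4491, -0.0444, 0.0547]
ee_rot: [-3.14, -0.001, 0.145]
wrist_force: [-0.4, 4.3, 1.4]
width: 0.0145
```

step_arm:
  series:
    - [-1,-0.5,3,0,1.5]
    - [-1,-1,6,0,3]
    - [-1,-1.5,9,0,4.5]
    - [-1,-1.7,11.5,0,6]
    - [-1,-1.7,11.5,0,6]

```text
time: 4.68
tool_pos: [0.4492, -0.0569, 0.0548]
ee_rot: [3.141, -0.001, 0.039]
wrist_force: [1.9, 2.7, 3.2]
width: 0.0138
```

```bash
python3 - <<'E'
from h import *
np.set_printoptions(precision=4,suppress=True)
o=robot.get_obs(); print(o["time"],o["tool_pos"],o["ee_rot"],o["wrist_force"])
p=cams.snapshot("wrist"); save(p,"w3.png")
E
```

```text
4.675 [ 0.4492 -0.0569  0.0548] [ 3.1415 -0.0006  0.0392] [1.8672 2.7261 3.1672]
```

View pics/w3.png

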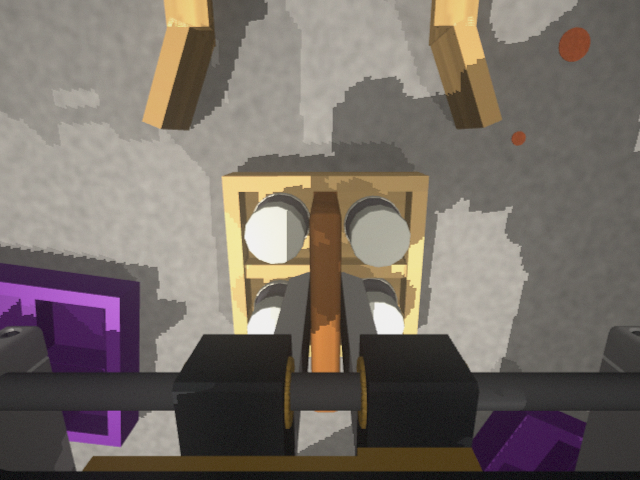

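The picture shows the tray square to the tool, with its front corners at (222,178) and (429,178) and the runner lip corners at (212,27) and (431,27). I'll check the alignment from these.

```bash
python3 - <<'E'
from h import *
np.set_printoptions(precision=4,suppress=True)
p=cams.snapshot("wrist"); o=robot.get_obs()
c,s=np.cos(o["ee_rot"][2]),np.sin(o["ee_rot"][2])
print(p["cx"],p["cy"])
g=cv2.cvtColor(p["pixels"],cv2.COLOR_RGB2HSV)
for n,u,v,z in(("trayL",222,178,.026),("trayR",429,178,.026),("runL",212.5,26,.04),("runR",431,26,.04),("runL2",214,2,.04),("runR2",432,2,.04),("mouthL",187,128,.04),("mouthR",457,128,.04),("board",326,195,.088)):
    d=ray(p,u,v,z)[:2]-o["tool_pos"][:2]; print(n,"fwd",c*d[0]+s*d[1],"left",-s*d[0]+c*d[1])
E
```

```text
325.12748664950976 237.2831272654524
trayL fwd 0.05685350584048819 left 0.05894472132992296
trayR fwd 0.056900920423840394 left -0.06089776384786809
runL fwd 0.13145653378883773 left 0.05378923311854872
runR fwd 0.13149397964312523 left -0.051987373803282735
runL2 fwd 0.14163049347804016 left 0.052202382556509955
runR2 fwd 0.14166665111185225 left -0.051636199289210025
mouthL fwd 0.08422915217711824 left 0.07110457603978601
mouthR fwd 0.0842826558056368 left -0.06935267571262181
board fwd 0.05685120808096249 left -0.001128719195854043
```

step_arm:
  series:
    - [-1,6,-0.9,0,0]
    - [-1,16,-1.8,0,0]
    - [-1,27,-1.8,0,0]
    - [-1,38,-1.8,0,0]
    - [-1,49,-1.8,0,0]
    - [-1,60,-1.8,0,0]
    - [-1,71,-1.8,0,0]
    - [-1,82,-1.8,0,0]
    - [-1,93,-1.8,0,0]
    - [-1,100,-1.8,0,0]

```text
time: 6.02
tool_pos: [0.5477, -0.052, 0.0549]
ee_rot: [3.139, 0.004, 0.04]
wrist_force: [-5.6, -0.9, 7.7]
width: 0.0141
```

step_arm:
  series:
    - [-1,8,0,0,0]
    - [-1,18,0,0,0]
    - [-1,28,0,0,0]
    - [-1,38,0,0,0]
    - [-1,48,0,0,0]
    - [-1,56,0,0,0]
    - [-1,62,0,0,0]
    - [-1,65,0,0,0]

```text
time: 7.02
tool_pos: [0.6125, -0.0495, 0.0549]
ee_rot: [3.139, 0.004, 0.04]
wrist_force: [-5.8, -0.9, 6.3]
width: 0.0139
```

Low side force, so it's well aligned. Next I press on in small steps until it stops.

step_arm:
  series:
    - [-1,1.5,0,0,0]
    - [-1,3,0,0,0]
    - [-1,4.5,0,0,0]
    - [-1,6,0,0,0]

```text
time: 7.52
tool_pos: [0.6175, -0.0493, 0.0551]
ee_rot: [3.139, 0.006, 0.04]
wrist_force: [-10.4, 0.0, 9.5]
width: 0.0139
```

step_arm:
  series:
    - [-1,1,0,0,0]
    - [-1,2,0,0,0]
    - [-1,2,0,0,0]

```text
time: 7.9
tool_pos: [0.6178, -0.0491, 0.0553]
ee_rot: [3.14, 0.009, 0.04]
wrist_force: [-11.9, 0.6, 11.5]
width: 0.0142
```

It has stopped against the jamb. I'll release, rise and back off to see it.

step_arm:
  series:
    - [0.2,-1,0,0,0]
    - [0.2,-1,0,0,0]
    - [0.2,-1,0,0,0]
    - [0.2,-1,0,-50,0]
    - [0.2,-1,0,-110,0]
    - [0.2,-40,0,-170,0]
    - [0.2,-100,0,-200,0]
    - [0.2,-120,0,-200,0]
    - [0.2,-120,0,-200,0]

```text
time: 9.02
tool_pos: [0.5014, -0.0529, 0.2564]
ee_rot: [3.14, -0.004, 0.04]
wrist_force: [0.1, -0.8, -1.1]
width: 0.0562
```

```bash
python3 - <<'E'
from h import *
np.set_printoptions(precision=4,suppress=True)
o=robot.get_obs(); print(o["time"],o["tool_pos"],o["ee_rot"],o["wrist_force"])
for n in("wrist","side"):
    p=cams.snapshot(n)
    if n=="wrist": save(p,"w4.png")
    for l in("holder","hinge_bore","tray_handle","tray","pot0","keeper_grip","keeper_bore"):
        for d in models.pinpoint(p,l)[:5]: print(l,round(d["p"],2),np.array(d["position"]),proj(p,d["position"]).round())
E
```

```text
9.025 [ 0.5014 -0.0529  0.2564] [ 3.1402 -0.0039  0.0395] [ 0.1248 -0.7813 -1.0606]
tray_handle 0.84 [ 0.6173 -0.0477  0.0674] [324.  98.]
tray_handle 0.56 [0.3736 0.1385 0.0717] [151. 320.]
tray_handle 0.38 [0.4842 0.2672 0.0013] [ 65. 208.]
tray 0.62 [ 0.6133 -0.0475 -0.0024] [323. 109.]
tray 0.55 [ 0.3703  0.1396 -0.0017] [176. 295.]
pot0 0.92 [ 0.59   -0.0807  0.0096] [352. 130.]
pot0 0.77 [ 0.5867 -0.0197  0.0134] [298. 131.]
pot0 0.73 [ 0.6405 -0.0157  0.0108] [296.  80.]
pot0 0.58 [ 0.6425 -0.0765  0.0101] [351.  81.]
keeper_grip 0.62 [ 0.4824 -0.3222  0.0161] [545. 231.]
keeper_bore 0.91 [ 0.5232 -0.314   0.018 ] [546. 198.]
keeper_bore 0.69 [ 0.6399 -0.0163  0.0083] [296.  81.]
holder 0.94 [ 0.5994 -0.0501 -0.0025] [284. 250.]
holder 0.51 [ 0.4784 -0.3191  0.0015] [359. 197.]
holder 0.48 [ 0.7138  0.319  -0.001 ] [151. 366.]
hinge_bore 0.79 [ 0.696  -0.0459  0.1197] [238. 198.]
tray_handle 0.85 [ 0.6148 -0.0446  0.0697] [275. 223.]
tray_handle 0.71 [ 0.2681 -0.2347  0.0745] [443. 199.]
tray_handle 0.62 [0.3748 0.1391 0.0706] [372. 299.]
tray 0.79 [ 0.2672 -0.2351  0.0003] [439. 226.]
tray 0.61 [ 0.6136 -0.0492 -0.0009] [278. 249.]
tray 0.58 [0.3741 0.1426 0.0015] [370. 328.]
pot0 0.76 [ 0.6375 -0.0183  0.0091] [263. 251.]
pot0 0.66 [ 0.581  -0.0196  0.0088] [288. 255.]
keeper_grip 0.72 [ 0.4809 -0.3146  0.0151] [358. 193.]
keeper_grip 0.55 [ 0.6138 -0.0483  0.0706] [276. 222.]
keeper_grip 0.46 [ 0.6387 -0.0168  0.011 ] [262. 251.]
keeper_bore 0.87 [ 0.5262 -0.3164  0.0127] [341. 191.]
```

View pics/w4.png

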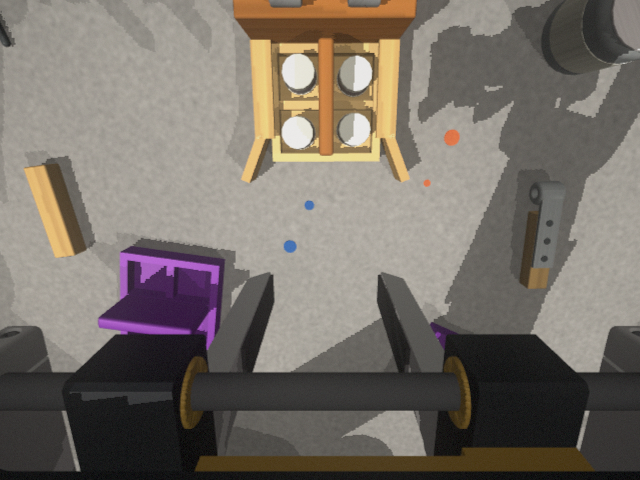

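The tray is home between the runners, with all four pots upright in it. The keeper lies at (540,240) in the picture, with its knuckle forward. Next I go above the keeper.

step_arm:
  series:
    - [1,-6,50,0,0]
    - [1,-12,105,0,0]
    - [1,-18,160,15,0]
    - [1,-25,215,35,0]
    - [1,-31,255,50,0]
    - [1,-31,264,60,0]
    - [1,-31,264,60,0]
    - [1,-31,264,60,0]

```text
time: 10.82
tool_pos: [0.4822, -0.3166, 0.1955]
ee_rot: [3.141, -0.001, 0.042]
wrist_force: [-0.3, 0.0, 0.2]
width: 0.0937
```

```bash
python3 - <<'E'
from h import *
np.set_printoptions(precision=4,suppress=True)
o=robot.get_obs(); print(o["time"],o["tool_pos"],o["ee_rot"],o["wrist_force"])
p=cams.snapshot("wrist"); save(p,"w5.png")
for l in("keeper","keeper_grip","keeper_bore"):
        for d in models.pinpoint(p,l)[:2]: print(l,round(d["p"],2),np.array(d["position"]),proj(p,d["position"]).round())
E
```

```text
10.825 [ 0.4822 -0.3166  0.1955] [ 3.1412 -0.0014  0.0418] [-0.3199  0.0478  0.1855]
keeper 0.89 [ 0.4826 -0.3187 -0.0057] [326. 213.]
keeper_grip 0.79 [ 0.482  -0.3205  0.0153] [328. 218.]
keeper_bore 0.92 [ 0.525  -0.313   0.0146] [323. 175.]
```

View pics/w5.png

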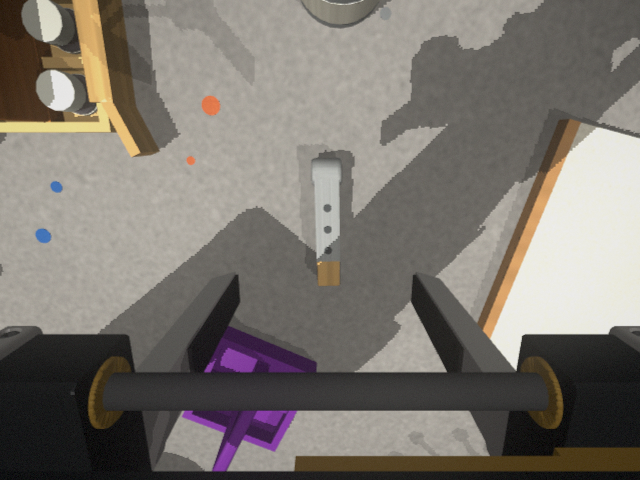

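The picture shows the keeper bar from its wood end at (328,285) to its knuckle at (326,168), with no hinge-less look-alike nearby.

```bash
python3 - <<'E'
from h import *
np.set_printoptions(precision=4,suppress=True)
p=cams.snapshot("wrist"); o=robot.get_obs()
im=p["pixels"].astype(int); g=cv2.cvtColor(p["pixels"],cv2.COLOR_RGB2GRAY).astype(int)
for v in(165,172,190,200,215,235,250,270,280):
    r=np.diff(g[v,300:356]); i=np.argsort(-abs(r))[:6]; print(v,sorted((300+i.astype(int)+.5).tolist()),[int(r[k]) for k in np.sort(i)])
A=ray(p,327,157,.014)[:2];k=ray(p,326.3,168,.028)[:2];e=ray(p,328.5,285.5,.022)[:2]
d=k-e;print(k,e,np.linalg.norm(d),np.arctan2(d[1],d[0]))
E
```

```text
165 [311.5, 337.5, 338.5, 339.5, 352.5, 353.5] [11, -7, -10, -17, 28, 30]
172 [311.5, 337.5, 339.5, 340.5, 350.5, 351.5] [17, -15, -21, -27, 25, 36]
190 [313.5, 337.5, 338.5, 339.5, 351.5, 352.5] [20, -15, -49, -15, 27, 35]
200 [313.5, 314.5, 337.5, 338.5, 350.5, 351.5] [17, 24, -14, -54, 29, 33]
215 [314.5, 338.5, 339.5, 351.5, 352.5, 354.5] [22, -39, -31, 24, 35, -40]
235 [300.5, 314.5, 315.5, 337.5, 338.5, 339.5] [-13, 19, 26, -16, -25, -31]
250 [314.5, 315.5, 322.5, 323.5, 324.5, 331.5] [43, 22, -22, -58, -32, 30]
270 [309.5, 310.5, 316.5, 317.5, 337.5, 338.5] [-7, -13, 19, 22, -7, -9]
280 [315.5, 317.5, 332.5, 337.5, 338.5, 339.5] [-11, 21, 6, -6, -6, -12]
[ 0.5332 -0.3168] [ 0.4092 -0.3245] 0.12429844317074012 0.06229753613220981
```

step_arm:
  series:
    - [1,9,3,50,-1.2]
    - [1,9,3,105,-1.2]
    - [1,9,3,155,-1.2]
    - [1,9,3,180,-1.2]
    - [1,9,3,192,-1.2]
    - [1,9,3,192,-1.2]
    - [-1,9,3,192,-1.2]
    - [-1,9,3,192,-1.2]
    - [-1,9,3,192,-1.2]
    - [-1,9,3,192,-1.2]
    - [-1,9,3,192,-1.2]
    - [-1,9,3,192,-1.2]

```text
time: 12.58
tool_pos: [0.4906, -0.3204, 0.0024]
ee_rot: [-3.142, -0.0, 0.061]
wrist_force: [-0.7, -0.8, 0.5]
width: 0.0374
```

step_arm:
  series:
    - [-1,0,0,0,0]
    - [-1,0,0,0,0]
    - [-1,0,0,0,0]
    - [-1,0,0,0,0]

```text
time: 13.08
tool_pos: [0.4906, -0.32, 0.0024]
ee_rot: [-3.141, 0.0, 0.061]
wrist_force: [0.9, 1.0, -0.5]
width: 0.0236
```

step_arm:
  series:
    - [-1,0,0,-20,0]
    - [-1,0,0,-60,0]
    - [-1,0,0,-110,0]
    - [-1,0,0,-160,0]
    - [-1,15,-30,-165,0]
    - [-1,40,-75,-165,1.2]
    - [-1,70,-125,-165,1.2]
    - [-1,97,-175,-165,1.2]
    - [-1,122,-220,-165,1.2]
    - [-1,138,-250,-165,1.2]
    - [-1,145,-261,-165,1.2]
    - [-1,145,-261,-165,1.2]
    - [-1,145,-261,-165,1.2]

```text
time: 14.7
tool_pos: [0.619, -0.0526, 0.1673]
ee_rot: [3.141, 0.001, 0.038]
wrist_force: [0.1, -0.4, -2.9]
width: 0.024
```

```bash
python3 - <<'E'
from h import *
np.set_printoptions(precision=4,suppress=True)
o=robot.get_obs(); print(o["time"],o["tool_pos"],o["ee_rot"],o["wrist_force"],o["width"])
q={}
for n in("scene","side","wrist"):
    p=cams.snapshot(n); q[n]=p
    for l in("hinge_bore","keeper_bore","keeper_grip","tray_handle"):
        for d in models.pinpoint(p,l)[:2]: print(n,l,round(d["p"],2),np.array(d["position"]),proj(p,d["position"]).round())
a=cv2.resize(q["wrist"]["pixels"][0:260,180:480],None,fx=2,fy=2,interpolation=cv2.INTER_CUBIC)
b=cv2.resize(q["side"]["pixels"][140:270,190:330],(0,0),fx=4,fy=4,interpolation=cv2.INTER_CUBIC)
cv2.imwrite("pics/w6.png",a[:,:,::-1]);cv2.imwrite("pics/s6.png",b[:,:,::-1])
c=cv2.resize(q["scene"]["pixels"][220:370,260:420],(0,0),fx=4,fy=4,interpolation=cv2.INTER_CUBIC); cv2.imwrite("pics/c6.png",c[:,:,::-1])
E
```

```text
14.7 [ 0.619  -0.0526  0.1673] [3.1408 0.0006 0.0384] [ 0.1282 -0.3506 -2.9386] 0.02404035802318382
scene hinge_bore 0.83 [ 0.6928 -0.0484  0.124 ] [344. 299.]
scene hinge_bore 0.52 [ 0.5865 -0.0782  0.009 ] [306. 313.]
scene keeper_bore 0.8 [ 0.6565 -0.0541  0.1797] [332. 267.]
scene keeper_grip 0.63 [ 0.6127 -0.055   0.1801] [321. 255.]
scene tray_handle 0.74 [ 0.6145 -0.0499  0.072 ] [323. 295.]
scene tray_handle 0.58 [0.3693 0.1396 0.0712] [341. 217.]
side hinge_bore 0.88 [ 0.6947 -0.0467  0.1201] [239. 198.]
side keeper_bore 0.78 [ 0.6558 -0.0528  0.1809] [255. 173.]
side keeper_grip 0.83 [ 0.612  -0.0482  0.1767] [275. 179.]
side tray_handle 0.9 [ 0.6153 -0.0478  0.072 ] [276. 222.]
side tray_handle 0.73 [0.375  0.137  0.0712] [372. 298.]
wrist hinge_bore 0.71 [ 0.6948 -0.0422  0.1173] [314. 144.]
wrist keeper_bore 0.69 [ 0.6555 -0.0496  0.182 ] [323. 232.]
wrist keeper_grip 0.79 [ 0.6135 -0.0536  0.1801] [328. 310.]
wrist tray_handle 0.67 [0.3724 0.1405 0.0718] [120. 472.]
wrist tray_handle 0.45 [ 0.6083 -0.049   0.1626] [319. 303.]
```

View pics/w6.png

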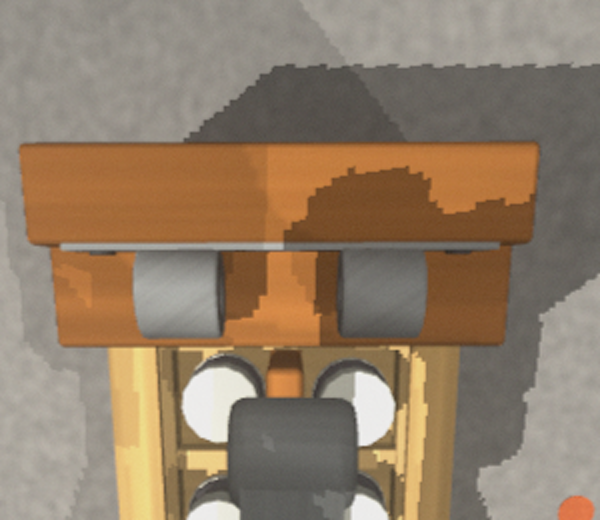

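View pics/s6.png

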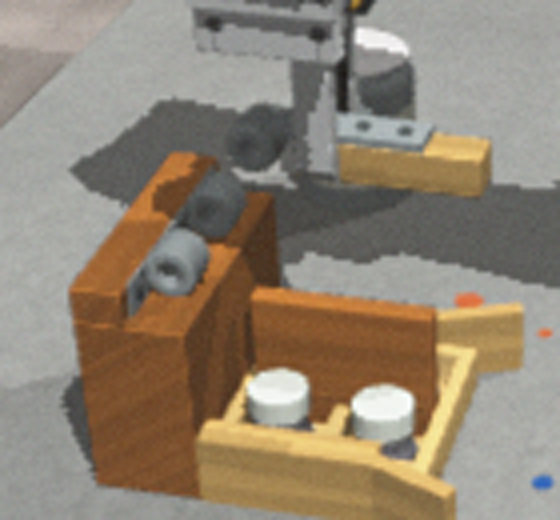

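In the wrist crop the gap between the fixed knuckles is at columns 222–340 and the keeper knuckle at 230–357. The side view shows the bar level. By these and the networks, I need about 38 mm forward, 3.7 mm left and 59 mm down.

step_arm:
  series:
    - [-1,10,-1.5,0,0]
    - [-1,24,-3,0,0]
    - [-1,34,-3.7,0,0]
    - [-1,37,-3.7,0,0]
    - [-1,37,-3.7,10,0]
    - [-1,37,-3.7,22,0]
    - [-1,37,-3.7,30,0]
    - [-1,37,-3.7,30,0]

```text
time: 16.45
tool_pos: [0.6552, -0.0458, 0.1359]
ee_rot: [-3.141, 0.003, 0.04]
wrist_force: [-0.1, 0.3, -2.3]
width: 0.0237
```

```bash
python3 - <<'E'
from h import *
np.set_printoptions(precision=4,suppress=True)
o=robot.get_obs(); print(o["time"],o["tool_pos"],o["ee_rot"],o["wrist_force"],o["width"])
q={}
for n in("scene","side","wrist"):
    p=cams.snapshot(n); q[n]=p
    for l in("hinge_bore","keeper_bore"):
        for d in models.pinpoint(p,l)[:2]: print(n,l,round(d["p"],2),np.array(d["position"]),proj(p,d["position"]).round())
a=cv2.resize(q["wrist"]["pixels"][90:290,220:430],None,fx=2.5,fy=2.5,interpolation=cv2.INTER_CUBIC)
b=cv2.resize(q["side"]["pixels"][150:230,200:310],(0,0),fx=2.5,fy=2.5,interpolation=cv2.INTER_CUBIC)
A=np.zeros((500,800,3),np.uint8);A[:,:525]=a;A[:200,525:]=b
cv2.imwrite("pics/w7.png",A[:,:,::-1])
E
```

```text
16.45 [ 0.6552 -0.0458  0.1359] [-3.1411  0.0028  0.04  ] [-0.1161  0.2637 -2.2955] 0.02366020734498831
scene hinge_bore 0.97 [ 0.6935 -0.0471  0.1202] [344. 301.]
scene keeper_bore 0.6 [ 0.6909 -0.0485  0.146 ] [344. 290.]
side hinge_bore 0.97 [ 0.6988 -0.0502  0.1203] [238. 197.]
side keeper_bore 0.95 [ 0.6914 -0.0444  0.1484] [239. 187.]
wrist keeper_bore 0.69 [ 0.6926 -0.0437  0.1519] [322. 231.]
```

View pics/w7.png

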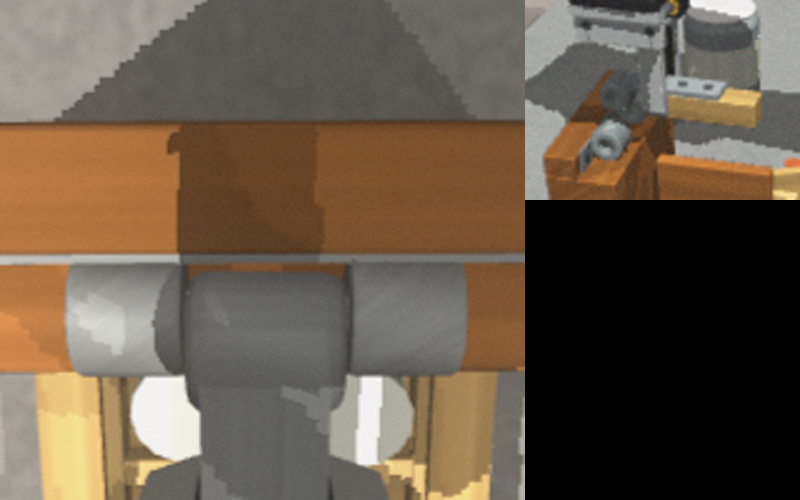

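The knuckle is centred over the gap, within 0.5 mm. Next I lower it in.

step_arm:
  series:
    - [-1,0,0.3,6,0]
    - [-1,0,0.3,12,0]
    - [-1,0,0.3,18,0]
    - [-1,0,0.3,23,0]
    - [-1,0,0.3,26,0]
    - [-1,0,0.3,26,0]

```text
time: 17.65
tool_pos: [0.6561, -0.0461, 0.1111]
ee_rot: [-3.141, 0.0, 0.04]
wrist_force: [-0.4, -0.2, -2.6]
width: 0.0239
```

step_arm:
  series:
    - [-1,0,0,1,0]
    - [-1,0,0,2,0]
    - [-1,0,0,3,0]
    - [-1,0,0,3,0]

```text
time: 18.15
tool_pos: [0.6562, -0.0461, 0.1084]
ee_rot: [-3.142, 0.0, 0.04]
wrist_force: [0.4, -0.6, -2.3]
width: 0.0236
```

step_arm:
  series:
    - [-1,1,0,0,0]
    - [-1,2,0,0,0]
    - [-1,2,0,0,0]

```text
time: 18.52
tool_pos: [0.6581, -0.0461, 0.1085]
ee_rot: [3.142, 0.0, 0.04]
wrist_force: [-0.5, -0.1, -1.4]
width: 0.024
```

step_arm:
  series:
    - [-1,1,0,0,0]
    - [-1,2,0,0,0]
    - [-1,2,0,0,0]

```text
time: 18.9
tool_pos: [0.6582, -0.0462, 0.1085]
ee_rot: [3.141, 0.005, 0.04]
wrist_force: [-7.2, -0.4, -0.7]
width: 0.0235
```

```bash
python3 - <<'E'
from h import *
np.set_printoptions(precision=4,suppress=True)
o=robot.get_obs(); print(o["time"],o["tool_pos"],o["ee_rot"],o["wrist_force"],o["width"])
q={}
for n in("scene","side","wrist"):
    p=cams.snapshot(n); q[n]=p
    for l in("hinge_bore","keeper_bore","keeper_grip","tray_handle"):
        for d in models.pinpoint(p,l)[:2]: print(n,l,round(d["p"],2),np.array(d["position"]),proj(p,d["position"]).round())
a=cv2.resize(q["wrist"]["pixels"][90:290,220:430],None,fx=2.5,fy=2.5,interpolation=cv2.INTER_CUBIC)
b=cv2.resize(q["side"]["pixels"][150:270,200:310],(0,0),fx=2.5,fy=2.5,interpolation=cv2.INTER_CUBIC)
A=np.zeros((500,800,3),np.uint8);A[:,:525]=a;A[:300,525:]=b
cv2.imwrite("pics/w8.png",A[:,:,::-1])
E
```

```text
18.9 [ 0.6582 -0.0462  0.1085] [3.1415 0.0049 0.04  ] [-7.2247 -0.3561 -0.7031] 0.02349906581292253
scene hinge_bore 0.71 [ 0.6898 -0.0474  0.1212] [343. 299.]
scene keeper_bore 0.89 [ 0.6905 -0.0466  0.1179] [344. 301.]
scene keeper_bore 0.58 [ 0.6513 -0.05    0.108 ] [332. 293.]
scene keeper_grip 0.79 [ 0.6526 -0.0476  0.1215] [334. 288.]
scene tray_handle 0.97 [ 0.2626 -0.2339  0.0738] [191. 235.]
scene tray_handle 0.75 [ 0.6161 -0.0514  0.0721] [323. 296.]
side hinge_bore 0.78 [ 0.6963 -0.0455  0.1197] [238. 198.]
side keeper_bore 0.89 [ 0.6926 -0.047   0.1201] [240. 198.]
side keeper_grip 0.91 [ 0.6507 -0.044   0.1175] [258. 202.]
side tray_handle 0.79 [ 0.6159 -0.047   0.0721] [275. 222.]
side tray_handle 0.67 [ 0.6368 -0.0202  0.0109] [263. 250.]
wrist keeper_bore 0.95 [ 0.692  -0.0447  0.1192] [323. 235.]
wrist keeper_grip 0.63 [ 0.6494 -0.0484  0.1207] [327. 315.]
```

View pics/w8.png

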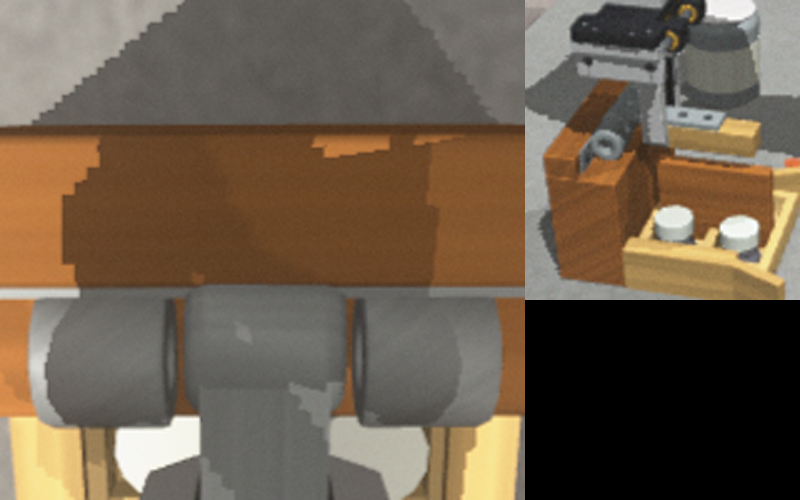

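The knuckle is now between the two fixed knuckles, with even gaps, and touches the back wall at 7 N. Its rear outline at row 285 of the crop is a little above the fixed ones at about 298, so I'll check that against the geometry.

```bash
python3 - <<'E'
from h import *
np.set_printoptions(precision=1,suppress=True)
p=cams.snapshot("wrist"); o=robot.get_obs(); 
def H(x,y,z,ox=.600,oy=-.050,yaw=.04):
    c,s=np.cos(yaw),np.sin(yaw); return [ox+c*x-s*y,oy+s*x+c*y,z]
cr=lambda X:(proj(p,X)-[220,90])*2.5
t=np.linspace(0,2*np.pi,181)
def sil(cx,cz,y): v=[cr(H(cx+.014*np.cos(a),y,cz+.014*np.sin(a)))[1] for a in t]; return min(v),max(v)
for ox in(.093,): print("fixed L sil rows",sil(ox,.120,.025),"R",sil(ox,.12,-.025))
for x,z in((.093,.120),(.091,.12),(.095,.12),(.093,.117),(.093,.123)): print("keeper",x,z,sil(x,z,0))
print("wall top front edge",cr(H(.107,.03,.126)),"rebate front",cr(H(.075,.04,.106)))
for y in(.018,.043,-.018,-.043): print("fixed edge y",y,"crest",cr(H(.093,y,.134)))
for y in(.015,-.015): print("keep edge",y,cr(H(.093,y,.134)))
g=cv2.cvtColor(p["pixels"],cv2.COLOR_RGB2GRAY).astype(int)
for u in(250,275,300,326,345,370,400): print(u,((u-220)*2.5),g[190:265:1,u].tolist())
E
```

```text
fixed L sil rows (np.float64(286.24320142015324), np.float64(430.52039293692997)) R (np.float64(286.396938579745), np.float64(430.67938772064906))
keeper 0.093 0.12 (np.float64(286.32006846548165), np.float64(430.5998887468465))
keeper 0.091 0.12 (np.float64(296.48283214620784), np.float64(440.29048724130246))
keeper 0.095 0.12 (np.float64(276.0686246437951), np.float64(420.8467117531788))
keeper 0.093 0.117 (np.float64(283.42668267770466), np.float64(425.34454299782215))
keeper 0.093 0.123 (np.float64(289.30958566757715), np.float64(436.03382461607765))
wall top front edge [103.7 293.8] rebate front [ 80.5 421.6]
fixed edge y 0.018 crest [166.6 379.3]
fixed edge y 0.043 crest [ 27.4 379.2]
fixed edge y -0.018 crest [367.1 379.4]
fixed edge y -0.043 crest [506.3 379.5]
keep edge 0.015 [183.3 379.3]
keep edge -0.015 [350.4 379.4]
250 75.0 [77, 75, 73, 77, 79, 77, 78, 79, 77, 77, 77, 77, 86, 107, 115, 161, 200, 200, 188, 120, 99, 101, 103, 103, 104, 104, 107, 105, 109, 110, 112, 115, 114, 116, 117, 115, 115, 114, 112, 112, 111, 112, 112, 109, 112, 112, 112, 107, 107, 108, 106, 104, 103
[... 1537 characters left out ...]
0 [78, 78, 78, 75, 76, 78, 76, 76, 76, 77, 75, 76, 76, 67, 74, 98, 98, 100, 99, 98, 103, 104, 107, 108, 108, 107, 108, 109, 107, 109, 108, 108, 109, 114, 110, 109, 108, 108, 108, 106, 105, 108, 110, 107, 109, 108, 103, 104, 101, 100, 99, 99, 97, 96, 96, 96, 91, 92, 92, 90, 89, 89, 86, 84, 79, 88, 102, 94, 91, 91, 102, 161, 181, 180, 179]
400 450.0 [98, 97, 97, 97, 96, 95, 95, 96, 97, 92, 92, 95, 92, 88, 96, 123, 123, 123, 111, 98, 99, 99, 102, 102, 102, 106, 105, 108, 111, 113, 108, 107, 107, 111, 112, 110, 108, 109, 109, 111, 112, 112, 110, 109, 111, 111, 108, 108, 107, 108, 107, 107, 102, 101, 102, 101, 98, 95, 92, 94, 94, 104, 115, 115, 108, 108, 107, 104, 104, 95, 96, 120, 120, 120, 122]
```

The rear outlines match within 1 px (keeper row 204, fixed rows 204–205), and the lateral error is under 0.5 mm. One settling row, then I hand in.

step_arm:
  series:
    - [-1,-0.5,0,0,0]
    - [-1,-0.5,0,0,0]
    - [-1,-0.5,0,0,0]

```text
time: 20.08
tool_pos: [0.6582, -0.0461, 0.1084]
ee_rot: [3.142, 0.004, 0.04]
wrist_force: [-5.4, -0.8, 0.2]
width: 0.024
```

```bash
python3 - <<'E'
from bench import robot
o=robot.get_obs(); print(o["time"],o["tool_pos"],o["ee_rot"],o["wrist_force"],o["width"],abs(o["qvel"]).max())
print(robot.close_job())
E
```

```text
20.075 [ 0.65820172 -0.0461485   0.10844656] [3.14154821 0.00357164 0.04004441] [-5.40130704 -0.81794867  0.20943759] 0.02404284098153462 0.0013334918194907162
the job is handed in; nothing more can be done
None
```

I slid the tray home until it stopped against the jamb block, and all four pots were upright in the last pictures. I then placed the keeper bar's knuckle between the two fixed knuckles and handed in at 20.1 s, with the bar still in the gripper. No verdict was reported.

**Last checks:**
- **Alignment:** in the wrist picture the gaps on both sides of the keeper knuckle were even, within about 0.5 mm. Its rear outline matched the fixed knuckles within 1 pixel. The yaw was 0.04 rad, the same as the holder.
- **Contact:** the knuckle was resting lightly against the rebate's back wall at about 5 N. The arm was still, the fingers were closed on the bar at 24 mm, and I estimate the bar's underside at about 106 mm, which is the rebate floor height.
- **Disagreement:** the networks' keeper and hinge positions differed by up to about 4 mm in the side view, which is about their own accuracy. The outline check and the wall contact showed no such offset. The absolute height rests on the pick-up height and the networks, and I did not measure it separately.
- **Bystanders:** the arm stayed clear of the offcut, the tin and the hinge pin. I did not re-measure their positions at the end.

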